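Show a helper where the small lid goes

TASK

The canisters have just been washed and a helper is going to put their lids back on: show the helper where the smaller of the two loose lids goes. With the fingers pointing down, point at that lid, the fingertips two to five centimetres above the middle of its knob, and stay there for two full seconds; then point in the same way at the middle of the open mouth of the canister that it fits, again for two full seconds, and finish still pointing there. Touch and move nothing, and do not point at any other lid or canister on the way.

Things in the scene. Friction and masses are not known exactly. Their poses are not given: they have to be found in the camera images.
- small_lid: The smaller loose lid, lying right side up on the draining board: oak disc 84 mm across and 12 mm thick over a dark gasket plug 10 mm high, with a round oak knob 24 mm across and 20 mm high in the middle; 42 mm high in all, 90 g, loose. Origin: centre of its underside; z up.
- small_lid_knob (a point): Centre of the top of the small lid's knob, 42 mm above the lid's underside (56 mm above the counter).
- large_lid: The larger loose lid, of the same make, beside the small one on the draining board (either order, centres about 160 mm apart): disc 124 mm across, knob 32 mm across, 42 mm high in all, 160 g, loose. Origin: centre of its underside; z up. Not to be pointed at.
- large_lid_knob (a point): Centre of the top of the large lid's knob, 56 mm above the counter.
- small_canister: The smaller open canister, the one that the small lid fits: white ceramic, 84 mm across outside, 76 mm inside, 100 mm high, empty and without a lid, loose (0.4 kg). It stands in a row with the other two canisters beyond the draining board, in any order. Origin: centre of its underside, on the counter; z up.
- small_canister_mouth (a point): Centre of the small canister's mouth, level with its rim, 100 mm above the counter.
- large_canister: The larger open canister, which the large lid fits: white ceramic, 124 mm across, 130 mm high, empty and without a lid, loose (0.75 kg). Origin: centre of its underside. Not to be pointed at.
- large_canister_mouth (a point): Centre of the large canister's mouth, level with its rim, 130 mm above the counter.
- closed_canister: The third canister of the set, with its oak lid already on: 104 mm across, 137 mm high to the top of its knob, loose (0.7 kg). Origin: centre of its underside. Not to be pointed at.
- closed_canister_knob (a point): Centre of the top of the closed canister's knob, 137 mm above the counter.
- draining_board: Slatted wooden draining board fixed on the counter in front of the robot, 340 mm long (its y axis), 150 mm wide (x), 14 mm high. Origin: centre of its underside.
- soap_bottle: Bystander: amber bottle with a black pump head, 64 mm across, 176 mm high, standing on the left. Origin: centre of its underside. Loose.
- plant: Bystander: grass plant in a white pot 80 mm across, 70 mm high, about 170 mm with its leaves, far left. Origin: centre of its underside. Loose.
- spoon: Bystander: steel spoon 170 mm long lying on the counter on the right. Origin: centre of its underside. Loose.
Mind the look-alikes: they are no part of the job. What is shaped like the small_lid but red or turquoise is not meant.

How it is judged (in metres and radians):
On the way, in this order (a step that is already met when the one before it is completed fails the run):
1. the robot points down at the small lid from just above its knob for two seconds (horizontal distance between the grasp point and small_lid_knob below 0.025 m and z of the grasp point in the frame of small_lid_knob between 0.018 and 0.08 m and angle between the grasp point's own z axis and vertical above 2.35 rad), for 2 s.
2. then it points down at the mouth of the small canister from just above for two seconds (horizontal distance between the grasp point and small_canister_mouth below 0.025 m and z of the grasp point in the frame of small_canister_mouth between 0.018 and 0.08 m and angle between the grasp point's own z axis and vertical above 2.35 rad), for 2 s.
At the end, for the whole second after the job is handed in: The robot is still pointing down (within 45 degrees) at the small canister: the tool point (TCP, 19 mm behind the fingertips) within 25 mm of the mouth's centre sideways and 18 to 80 mm above the rim; the lids, canisters, bottle, plant and spoon are within 10 mm of where they started and upright (all of step 2 and distance of each of small_lid, large_lid, small_canister, large_canister, closed_canister, soap_bottle, plant, spoon from where it was at the start of the episode below 0.01 m and angle between each of small_canister, large_canister, closed_canister, small_lid, large_lid's own z axis and vertical below 0.1 rad); the robot touches nothing.
It fails at once if the robot touches something (over 0.5 N) (contact force between any of the arm, the fingers and anything else above 0.5 N).
It fails at once if a lid, a canister or a bystander is pushed, lifted or carried more than 10 mm (distance of any of small_lid, large_lid, small_canister, large_canister, closed_canister, soap_bottle, plant, spoon from where it was at the start of the episode above 0.01 m).
It fails at once if the robot points at another lid or canister: its tool point within 20 mm sideways of the middle of it and less than 60 mm above it ((horizontal distance between the grasp point and large_lid_knob below 0.02 m and z of the grasp point in the frame of large_lid_knob below 0.06 m) or (horizontal distance between the grasp point and large_canister_mouth below 0.02 m and z of the grasp point in the frame of large_canister_mouth below 0.06 m) or (horizontal distance between the grasp point and closed_canister_knob below 0.02 m and z of the grasp point in the frame of closed_canister_knob below 0.06 m)).
It also fails if it takes over 45 s, if anything falls off the work surface, if the arm or the gripper's body presses on something with over 40 N, if the wrist force passes 120 N, or if a joint passes its speed limit or range.

ROBOT

A 7-joint arm with a two-finger parallel gripper is mounted at the origin on the work surface. World frame = base frame: x ahead of the robot, y to its left, z up, the work surface at z = 0. Lengths are in mm, angles in rad, forces in N, time in s.
With the tool pointing down it reaches from about 400 to 875 mm from the base axis. Payload 4.4 kg.
Tool frame: the origin (TCP) lies between the finger pads, 19 mm behind the fingertips; this is the grasp point; z points along the fingers, y is the line along which they close (so a half turn about z gives the same grasp; the last joint's range is limited). The gripper opens to 85 mm and grips with 20 to 120 N. Pads are 22 mm wide; open, the fingers measure 114 mm over their backs; the gripper's body (76 mm by 85 mm) begins 54 mm behind the grasp point. The pads swing forward as they close: fully open they stand 13 mm farther back than shut.
Start: joints at [-1.389, 0.628, 0.038, 1.517, -0.027, 0.996, -0.02], TCP at [159.402, 630.165, 250.013] pointing down, gripper open.
Joint ranges: [-3.06, 3.06], [-0.37, 2.12], [-1.25, 1.32], [0.18, 2.47], [-1.1, 4.24], [0.23, 1.98], [-2.94, 2.94]. Speed limits (rad/s): [2.57, 2.57, 3.14, 3.14, 3.14, 3.14, 3.14].

INTERFACE

Orientations are given as [roll, pitch, yaw] about the fixed x, y, z axes, in that order (R = Rz(yaw) Ry(pitch) Rx(roll)).
In Python, from cell import ctrl gives the robot as it stands. The module is installed in compiled form; this text tells all that it offers.
- The arm moves only by the tool play_rows, never from a script. Its argument "targets" is a list of rows, each a list of 5 numbers: the closure, from 0 (fully open) to 1 (shut), then the shift along the tool's x, y, z in cm, then the turn about the tool's z in degrees. In form: [[gripper, dx, dy, dz, spin], ...]. A call has 1 to 10 rows; each row is the pose to reach, as a shift and turn from the pose commanded when the call began, along the tool's axes at that moment; what a row does not reach only later rows make up. A row lasts 1/10 s, in which the tool goes at most 50 mm and 8.59 degrees, less where a joint would pass 70% of its speed; a pose out of reach is approached as far as the arm can. A call with a gripper value outside its range is refused whole. The fingers move at their own pace and stop on an object; the grip force is fixed at half the most. Time passes only in rows, so rows that repeat a pose let the fingers close. It gives the time, the measured TCP pose, the force, the opening and the grip force at its end, in the units of the state.
- ctrl.read_state(): the state, without advancing time (a new reading comes with each control period).
- ctrl.get_image(name): name is "side" or "top" or "wrist"; returns (picture, depth): 384x512x3 uint8, red, green, blue; 384x512 float32, mm along the optical axis (not along the pixel's ray), 0 where there is no reading.
- ctrl.calibration(name): a dict with "vfov" (degrees; the focal length in pixels is half the picture's height over the tangent of half this angle, whatever the lens; pixels are square), "cx", "cy" (the principal point, pixels), "k1" (the pictures are not rectified: a ray, as slopes to the right and down, at radius r is drawn at 1 + k1 r^2 times it, then the intrinsics apply), "extrinsics" (4x4, takes a point from camera to world coordinates); the wrist camera has in their place "mount" (4x4, takes a point from camera to tool coordinates, whose origin is the TCP and whose axes are the flange's). Camera axes: x right, y down, z forward; pixel columns grow to the right and rows downward; lengths in mm; the calibration is good to about 2 mm. A picture is of the moment at which its call begins: read the wrist's pose just before it. calibration takes no time and is no camera call.
- ctrl.finish_job(): hands the job in; it is judged then, once.
Trained networks look in the newest picture that a camera, given by its name, has taken for a name from the list of things; names that differ only in an ending like _2 or _b are one class to them, and where a whole thing is asked for, a point or a joint stands for the part that bears it (a point fixed in the world has none). Each returns a list of dicts, best first, with "confidence" (0 to 1); they miss things now and then, are a little off and sometimes report something else, mostly with a low value. They report only what shows in the picture. A call takes as long as a camera call. They do not tell look-alikes from the thing itself.
- ctrl.search_frame(camera, name): "bbox" ([left, top, right, bottom] in pixels, round what is visible of it).
- ctrl.trace(camera, name): "pixels" (384x512 bool, what is visible of it) and "bbox" ([left, top, right, bottom] in pixels, round what is visible of it).
The state is a dict: "clock": time; "qpos": joint angles; "qd": joint speeds; "tau": joint torques, N m; "eef_pos": TCP position; "tool_rot": TCP orientation; "force": force on the tool from outside, world axes, zero at the start; "torque": the same for the moment, N m; "width": finger opening in mm; "gripper_force": force on a finger pad.
Only numpy, scipy, OpenCV 4.12 (cv2) and the standard library are available. Lean on these libraries where they do the work, as an engineer would, in place of code of your own. Each camera call takes 0.05 s, during which the arm holds its last target. There are 200 camera calls.

## Working session

There is one attempt and no reset: what is moved stays moved. The work goes in short steps, Python scripts to look and compute and a tool call to move; the robot and the scene stay as the last step left them, time stands still between calls to the robot, and variables do not carry over. Pictures are saved under pics/ and viewed, at most 10 in all, crops included, and the job is handed in when it is done.

Besides the shell and the picture viewer there is one more tool, called after "Request:" as name(argument=value, ...), one argument or row to a line, values as JSON. play_rows: Moves the arm, as the interface text tells. Its arguments: {"type":"object","properties":{"targets":{"type":"array"}},"required":["targets"]}

```bash
mkdir -p pics; cat > h.py <<'E'
import numpy as np, cv2
from cell import ctrl
from scipy.spatial.transform import Rotation as R
def world(cam,depth,px,T=None):
    c=ctrl.calibration(cam); f=192/np.tan(np.radians(c['vfov'])/2)
    K=np.array([[f,0,c['cx']],[0,f,c['cy']],[0,0,1]])
    px=np.asarray(px,float).reshape(-1,2)
    u=cv2.undistortPoints(px.reshape(-1,1,2),K,np.array([c['k1'],0,0,0.])).reshape(-1,2)
    z=depth[px[:,1].astype(int),px[:,0].astype(int)]
    P=np.c_[u*z[:,None],z,np.ones(len(z))]
    if T is None: T=c['extrinsics']
    return (P@np.array(T).T)[:,:3][z>0]
E
python3 - <<'E'
from h import *
s=ctrl.read_state(); print(s['clock'],s['eef_pos'],s['tool_rot'])
for cam in ['top','side']:
    p,d=ctrl.get_image(cam); cv2.imwrite(f'pics/{cam}1.png',p[:,:,::-1]); np.save(cam+'.npy',d)
    for n in ['small_lid','large_lid','small_canister','large_canister','closed_canister','soap_bottle','plant']:
        for r in ctrl.trace(cam,n):
            v,u=np.nonzero(r['pixels']); W=world(cam,d,np.c_[u,v])
            if len(W)<5: continue
            print(cam,n,round(r['confidence'],2),np.round(r['bbox']),'min',np.percentile(W,3,axis=0).round(),'max',np.percentile(W,97,axis=0).round())
E
```

```text
0.0 [159.2787016  629.57235094 249.0903055 ] [-3.13969634e+00  4.20944085e-05  2.89378497e+00]
top small_lid 0.83 [105. 221. 130. 253.] min [292. 353.  15.] max [365. 428.  43.]
top small_lid 0.77 [196. 182. 227. 211.] min [413.  85.  32.] max [483. 155.  56.]
top small_lid 0.63 [144. 237. 172. 267.] min [252. 235.   6.] max [327. 308.  42.]
top small_lid 0.49 [ 73.  92. 123. 137.] min [618. 380.  -1.] max [707. 503. 154.]
top large_lid 0.8 [253. 172. 298. 220.] min [ 406. -107.   32.] max [509.  -3.  56.]
top small_canister 0.84 [162.  97. 200. 138.] min [627. 167.   3.] max [706. 246. 100.]
top small_canister 0.75 [253. 173. 297. 218.] min [ 405. -107.   32.] max [511.  -1.  55.]
top small_canister 0.57 [195. 182. 226. 213.] min [413.  83.  32.] max [483. 155.  56.]
top large_canister 0.5 [ 77. 177. 130. 205.] min [431. 360.  16.] max [486. 411. 176.]
top closed_canister 0.58 [300. 100. 343. 150.] min [ 594. -214.    1.] max [ 691. -122.  136.]
top soap_bottle 0.66 [ 75. 178. 130. 204.] min [431. 360.  12.] max [487. 412. 176.]
top plant 0.75 [ 66.  93. 122. 137.] min [617. 381.  -
[... 370 characters left out ...]
mall_canister 0.79 [279. 134. 304. 170.] min [631. 165.  15.] max [708. 247. 102.]
side small_canister 0.35 [223. 173. 244. 193.] min [416.  78.  26.] max [486. 154.  58.]
side large_canister 0.58 [286. 162. 328. 215.] min [618. -54.  17.] max [735.  66. 131.]
side large_canister 0.25 [259.  93. 288. 136.] min [624. 377.   1.] max [701. 637. 152.]
side large_canister 0.21 [217. 101. 238. 144.] min [434. 357.   1.] max [495. 519. 175.]
side closed_canister 0.89 [291. 208. 332. 260.] min [ 597. -224.   16.] max [ 688. -133.  137.]
side soap_bottle 0.94 [216. 105. 238. 146.] min [434. 357.  10.] max [492. 392. 151.]
side plant 0.58 [263.  91. 285. 133.] min [624. 377.   1.] max [718. 643. 152.]
```

View pics/top1.png

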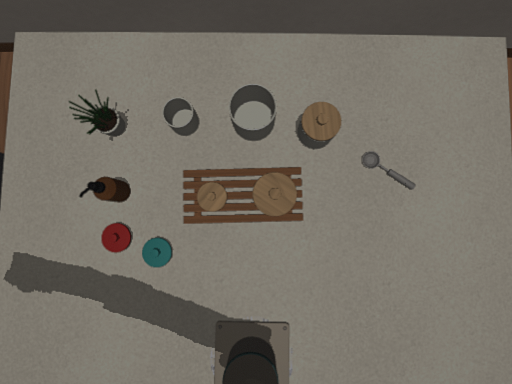

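```bash
python3 - <<'E'
from h import *
s=ctrl.read_state()
M=R.from_euler('xyz',s['tool_rot']).as_matrix(); print(M.round(3))
d=np.load('top.npy'); v,u=np.mgrid[0:384,0:512]; ok=d>0
W=world('top',d,np.c_[u.ravel(),v.ravel()])
def sel(x0,x1,y0,y1,z0,z1):
    m=(W[:,0]>x0)&(W[:,0]<x1)&(W[:,1]>y0)&(W[:,1]<y1)&(W[:,2]>z0)&(W[:,2]<z1)
    w=W[m]; c,r=cv2.minEnclosingCircle(w[:,:2].astype(np.float32)); print(len(w),w.mean(0).round(1),np.round(c),round(r,1))
sel(400,500,70,170,50,62)
sel(400,500,70,170,28,40)
sel(610,730,150,260,92,106)
sel(600,750,-80,90,122,136)
E
```

```text
[[-0.969  0.245 -0.   ]
 [ 0.245  0.969  0.   ]
 [ 0.     0.    -1.   ]]
62 [448.2 119.2  55.1] [448. 119.] 11.9
637 [447.8 118.5  35.6] [448. 119.] 41.9
191 [668.6 208.2  98.2] [668. 209.] 42.9
289 [676.2   7.6 128.2] [676.   8.] 62.5
```

The top view shows the oak small lid at pixel (211,197), with the red (117,237) and turquoise (157,252) look-alikes off to the left. The small canister is at (179,113), next to the large one (253,110). The small lid's knob is at about (448,119) mm and the small mouth at about (668,209) mm. I'm moving at height first.

Request:
play_rows(
  targets=[
    [0.8,-2,-2.1,0,0],
    [0.8,-4,-4.2,0,0],
    [0.8,-6,-6.3,0,0],
    [0.8,-8,-8.4,0,0],
    [0.8,-10,-10.5,0,0],
    [0.8,-12,-12.6,0,0],
    [0.8,-14,-14.7,0,0],
    [0.8,-16,-16.8,0,0],
    [0.8,-18,-18.9,0,0],
    [0.8,-20,-21,0,0],
  ],
)

```text
clock: 1.8
eef_pos: [302.4, 376.6, 250.2]
tool_rot: [3.141, 0.0, 2.894]
force: [0.5, 0.2, 0.0]
width: 17.6
gripper_force: 0.0
```

Request:
play_rows(
  targets=[
    [0.8,-2,-2.1,0,0],
    [0.8,-4,-4.2,0,0],
    [0.8,-6,-6.3,0,0],
    [0.8,-8,-8.4,0,0],
    [0.8,-10,-10.5,0,0],
    [0.8,-12,-12.6,0,0],
    [0.8,-14,-14.7,0,0],
    [0.8,-16,-16.8,0,0],
    [0.8,-17,-17.9,0,0],
    [0.8,-17,-17.9,0,0],
  ],
)

```text
clock: 2.8
eef_pos: [423.8, 160.2, 250.2]
tool_rot: [-3.141, 0.001, 2.889]
force: [-0.7, 1.2, -0.3]
width: 17.6
gripper_force: 0.0
```

Good tracking. I'll check from close by with the wrist camera.

```bash
cat > w.py <<'E'
from h import *
import sys
n=sys.argv[1]
s=ctrl.read_state(); T=np.eye(4); T[:3,:3]=R.from_euler('xyz',s['tool_rot']).as_matrix(); T[:3,3]=s['eef_pos']
p,d=ctrl.get_image('wrist'); cv2.imwrite(f'pics/w_{n}.png',p[:,:,::-1])
T=T@np.array(ctrl.calibration('wrist')['mount'])
for r in ctrl.trace('wrist',n):
    v,u=np.nonzero(r['pixels']); W=world('wrist',d,np.c_[u,v],T)
    if len(W)<20: continue
    top=W[W[:,2]>np.percentile(W[:,2],98)-6]; c,rad=cv2.minEnclosingCircle(top[:,:2].astype(np.float32))
    c=np.array(c); dl=np.r_[c,0]-np.r_[s['eef_pos'][:2],0]
    print(r['confidence'],r['bbox'],'top',c.round(1),round(rad,1),'z',top[:,2].mean().round(1),'tool shift cm',(T[:3,:3]*0+R.from_euler('xyz',s['tool_rot']).as_matrix()).T.dot(dl).round(1)/10)
print(s['clock'],s['eef_pos'].round(1) if hasattr(s['eef_pos'],'round') else s['eef_pos'])
E
python3 w.py small_lid
```

```text
0.92 [399.2, 2.0, 478.2, 76.1] top [328.8 391.4] 12.1 z 42.4 tool shift cm [ 1.497e+01  2.002e+01 -2.000e-02]
0.91 [202.1, 158.7, 269.7, 223.5] top [448.5 121.8] 11.9 z 56.6 tool shift cm [-3.35 -3.1   0.  ]
0.7 [286.3, 0.6, 367.9, 67.2] top [290.7 274.4] 12.2 z 42.8 tool shift cm [15.74  7.74 -0.02]
0.25 [340.1, 321.3, 373.7, 379.9] top [562.5 207.4] 142.5 z 107.4 tool shift cm [-1.225e+01  8.040e+00  1.000e-02]
2.8 [423.8 160.2 250.2]
```

View pics/w_small_lid.png

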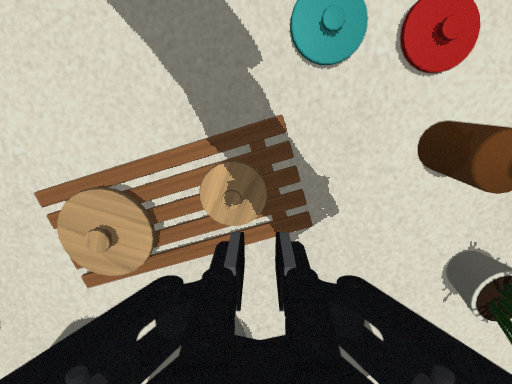

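The wrist view shows the oak small lid at about pixel (234,192), and its knob position agrees with the top view to within 3 mm. I'll centre over it, go down 14.5 cm and hold.

Request:
play_rows(
  targets=[
    [0.8,-1.7,-1.6,1,0],
    [0.8,-3.3,-3.2,3,0],
    [0.8,-3.3,-3.2,5,0],
    [0.8,-3.3,-3.2,7,0],
    [0.8,-3.3,-3.2,9,0],
    [0.8,-3.3,-3.2,11,0],
    [0.8,-3.3,-3.2,12.5,0],
    [0.8,-3.3,-3.2,13.5,0],
    [0.8,-3.3,-3.2,14.2,0],
    [0.8,-3.3,-3.2,14.5,0],
  ],
)

```text
clock: 3.9
eef_pos: [446.6, 123.8, 104.6]
tool_rot: [3.141, -0.0, 2.895]
force: [0.4, 0.9, 1.1]
width: 17.0
gripper_force: 0.0
```

Request:
play_rows(
  targets=[
    [0.8,0,0,0,0],
    [0.8,0,0,0,0],
    [0.8,0,0,0,0],
    [0.8,0,0,0,0],
    [0.8,0,0,0,0],
    [0.8,0,0,0,0],
    [0.8,0,0,0,0],
    [0.8,0,0,0,0],
    [0.8,0,0,0,0],
    [0.8,0,0,0,0],
  ],
)

```text
clock: 4.9
eef_pos: [446.8, 123.2, 105.0]
tool_rot: [3.142, -0.0, 2.894]
force: [0.1, 0.6, -0.5]
width: 17.1
gripper_force: 0.0
```

Request:
play_rows(
  targets=[
    [0.8,0,0,0,0],
    [0.8,0,0,0,0],
    [0.8,0,0,0,0],
    [0.8,0,0,0,0],
    [0.8,0,0,0,0],
    [0.8,0,0,0,0],
    [0.8,0,0,0,0],
    [0.8,0,0,0,0],
    [0.8,0,0,0,0],
    [0.8,0,0,0,0],
  ],
)

```text
clock: 5.9
eef_pos: [446.8, 123.2, 105.0]
tool_rot: [3.142, -0.0, 2.894]
force: [-0.3, -0.6, 0.1]
width: 17.5
gripper_force: 0.0
```

Request:
play_rows(
  targets=[
    [0.8,0,0,0,0],
    [0.8,0,0,0,0],
    [0.8,0,0,0,0],
    [0.8,0,0,0,0],
    [0.8,0,0,0,0],
  ],
)

```text
clock: 6.4
eef_pos: [446.8, 123.2, 105.0]
tool_rot: [-3.142, -0.0, 2.894]
force: [-0.2, 0.1, 0.4]
width: 16.9
gripper_force: 0.0
```

Request:
play_rows(
  targets=[
    [0.8,0,0,-1.5,0],
    [0.8,0,0,-4,0],
    [0.8,0,0,-7,0],
    [0.8,0,0,-10,0],
    [0.8,-2,1.4,-12,0],
    [0.8,-4,2.9,-13,0],
    [0.8,-6.5,4.6,-13,0],
    [0.8,-9,6.4,-13,0],
    [0.8,-11,7.8,-13,0],
    [0.8,-12,8.5,-13,0],
  ],
)

```text
clock: 7.4
eef_pos: [585.7, 177.0, 234.7]
tool_rot: [3.141, 0.001, 2.894]
force: [0.1, -0.4, -0.3]
width: 17.4
gripper_force: 0.0
```

```bash
python3 w.py small_canister
```

```text
0.94 [267.3, 190.5, 350.1, 280.5] top [640.8 208.9] 66.2 z 101.9 tool shift cm [-4.56  4.44  0.01]
7.4 [585.7 177.  234.7]
```

View pics/w_small_canister.png

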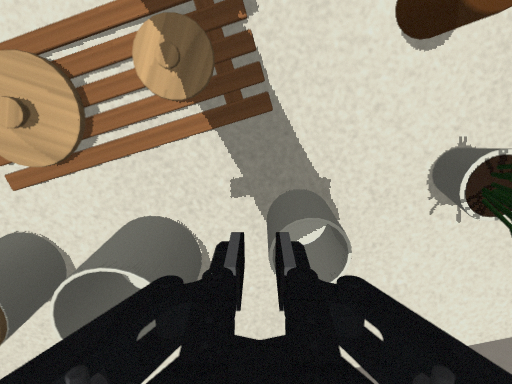

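The wrist view shows the small canister's mouth at about pixel (312,250). The fingers hide part of it, so that fit is spoiled. The top and side cameras agree on (668.5, 208), so I'll use that.

Request:
play_rows(
  targets=[
    [0.8,-1.5,1,0,0],
    [0.8,-3.5,2.4,0,0],
    [0.8,-5.5,3.8,0,0],
    [0.8,-6.8,4.7,0.5,0],
    [0.8,-7.3,5,2,0],
    [0.8,-7.3,5,4,0],
    [0.8,-7.3,5,5.5,0],
    [0.8,-7.3,5,7,0],
    [0.8,-7.3,5,8,0],
    [0.8,-7.3,5,8.4,0],
  ],
)

```text
clock: 8.5
eef_pos: [666.1, 206.4, 149.6]
tool_rot: [-3.14, -0.002, 2.894]
force: [-0.3, -0.4, 0.4]
width: 17.3
gripper_force: 0.0
```

Request:
play_rows(
  targets=[
    [0.8,0,0,0,0],
    [0.8,0,0,0,0],
    [0.8,0,0,0,0],
    [0.8,0,0,0,0],
    [0.8,0,0,0,0],
  ],
)

```text
clock: 9.0
eef_pos: [667.3, 206.8, 151.5]
tool_rot: [3.141, 0.001, 2.894]
force: [-0.6, -0.3, -0.1]
width: 17.3
gripper_force: 0.0
```

```bash
python3 - <<'E'
from h import *
p,d=ctrl.get_image('side'); cv2.imwrite('pics/s2.png',cv2.resize(p[60:280,150:400,::-1],None,fx=2.7,fy=2.7))
E
```

```text
(no output)
```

View pics/s2.png

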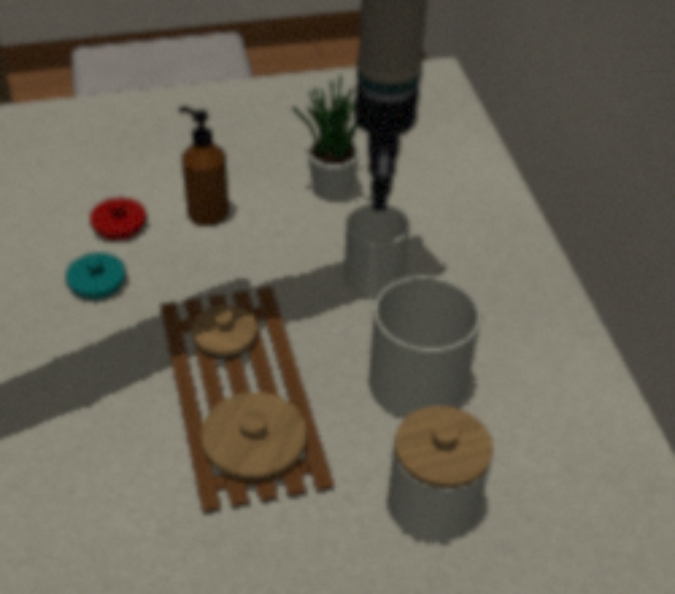

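The side view crop shows the fingertips at (379,206), just above the middle of the small canister's mouth, and nothing has been disturbed. I'll hold there.

Request:
play_rows(
  targets=[
    [0.8,0,0,0,0],
    [0.8,0,0,0,0],
    [0.8,0,0,0,0],
    [0.8,0,0,0,0],
    [0.8,0,0,0,0],
    [0.8,0,0,0,0],
    [0.8,0,0,0,0],
    [0.8,0,0,0,0],
    [0.8,0,0,0,0],
    [0.8,0,0,0,0],
  ],
)

```text
clock: 10.05
eef_pos: [667.0, 206.7, 151.0]
tool_rot: [-3.142, -0.0, 2.894]
force: [-1.3, -0.4, -0.5]
width: 16.8
gripper_force: 0.0
```

Request:
play_rows(
  targets=[
    [0.8,0,0,0,0],
    [0.8,0,0,0,0],
    [0.8,0,0,0,0],
    [0.8,0,0,0,0],
    [0.8,0,0,0,0],
    [0.8,0,0,0,0],
    [0.8,0,0,0,0],
    [0.8,0,0,0,0],
    [0.8,0,0,0,0],
    [0.8,0,0,0,0],
  ],
)

```text
clock: 11.05
eef_pos: [667.0, 206.7, 151.0]
tool_rot: [3.142, -0.0, 2.894]
force: [1.1, -0.2, 1.4]
width: 17.0
gripper_force: 0.0
```

```bash
python3 -c "
from cell import ctrl
print(ctrl.finish_job())"
```

```text
the job is handed in; nothing more can be done
None
```

The arm pointed at the small lid's knob for about 2.5 s and then at the small canister's mouth for about 2.5 s, about 5 cm above each and within about 4 mm of centre, and I handed the job in at about 11 s with it still pointing there; I saw no sign of contact, but the hand-in gave no verdict.

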